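# Set the bench fume-extraction iris to its long mark and lock it

### The arm

A 6-joint arm with a two-finger parallel gripper is mounted at the origin on the work surface. World frame = base frame: x ahead of the robot, y to its left, z up, the work surface at z = 0. Lengths are in m, angles in rad, forces in N, time in s.
With the tool pointing down it reaches from about 0.3 to 0.85 m from the base axis. Payload 4.2 kg.
Tool frame: the origin (TCP) lies on the centre line of the jaws, within the pads' length; the fingertips stand 19 mm ahead of it and the grasp point (between the pads) is the TCP; z points along the fingers, x is the direction in which the jaws open and shut, and the axes are right-handed (so a half turn about z gives the same grasp; the last joint's range is limited). The gripper opens to 91 mm and grips with 3 to 60 N. Pads are 32 mm wide; open, the fingers measure 118 mm over their backs; the gripper's body (76 mm by 178 mm) begins 60 mm behind the grasp point.
Start: joints at [-1.361, 0.32, 1.565, -0, 1.257, -0.02], TCP at [0.131, -0.56, 0.233] pointing down, gripper open.
Joint ranges: [-3.11, 3.11], [-0.84, 2.01], [0.21, 2.61], [-1.34, 4.49], [0.05, 2.63], [-2.56, 2.56]. Speed limits (rad/s): [2.57, 2.57, 3.14, 3.14, 3.14, 3.14].

### API

Orientations are given as a unit quaternion [w, x, y, z].
In Python, from rig import env gives the robot as it stands. The module is installed in compiled form; this text tells all that it offers.
- The arm moves only by the tool apply_moves, never from a script. Its argument "motion" is a list of rows, each an object of numbers: "x", "y", "z": the shift along the tool's x, y, z in m; "yaw": the turn about the tool's z in degrees. A call has 1 to 10 rows; each row is the pose to reach, as a shift and turn from the pose commanded when the call began, along the tool's axes at that moment; what a row does not reach only later rows make up. A row lasts 1/12 s, in which the tool goes at most 41.7 mm and 7.16 degrees, less where a joint would pass 70% of its speed; a pose out of reach is approached as far as the arm can. A call with a gripper value outside its range is refused whole. "claw" is the opening, from 0 (shut) to 1 (fully open), set as the call begins (left out, the last holds). The fingers move at their own pace and stop on an object; "newtons" is the grip in N (left out, the last holds). Time passes only in rows, so rows that repeat a pose let the fingers close. It gives the time, the measured TCP pose, the force and the opening at its end, in the units of the state.
- env.get_obs(): the state, without advancing time (a new reading comes with each control period).
- env.capture(name): name is "scene" or "top" or "wrist"; returns (picture, depth): 480x640x3 uint8, blue, green, red; 480x640 float32, m along the optical axis (not along the pixel's ray), 0 where there is no reading.
- env.get_calibration(name): a dict with "mtx" (3x3 intrinsics, pixels), "view" (4x4, takes a point from world to camera coordinates); the wrist camera has in their place "hand_eye" (4x4, takes a point from camera to tool coordinates, whose origin is the TCP and whose axes are the tool frame's). Camera axes: x right, y up, looking along -z (the intrinsics and any distortion apply to the point x, -y, -z); pixel columns grow to the right and rows downward; lengths in m; the calibration is good to about 2 mm. A picture is of the moment at which its call begins: read the wrist's pose just before it. get_calibration takes no time and is no camera call.
- env.sign_off(): hands the job in, once; it reports no verdict.
The state is a dict: "clock": time; "qpos": joint angles; "qd": joint speeds; "joint_torque": joint torques, N m; "ee_pos": TCP position; "tcp_rot": TCP orientation; "ft_force": force on the tool from outside, world axes, zero at the start; "wrist_torque": the same for the moment, N m; "gripper_width": opening from 0.0 (shut) to 1.0 (fully open).
Only numpy, scipy, OpenCV 4.12 (cv2) and the standard library are available. Lean on these libraries where they do the work, as an engineer would, in place of code of your own. Each camera call takes 0.05 s, during which the arm holds its last target.

### The job

Set up the bench's fume extraction for welding: with the fingertips, gently push the iris damper's lever round by its upright post until the pointer stands at the long mark in the middle of the scale. Then push the small locking lever over, all the way to its other stop. Grip and lift nothing, and leave the other things on the bench where they are.

Things in the scene. Friction and masses are not known exactly. Their poses are not given: they have to be found in the camera images.
- damper: extraction port fixed to the bench: grey base plate 290 x 280 mm, top 10 mm above the bench, round iris damper in its middle. Origin on the damper's axis at bench height; z up, x towards the scale side (away from the robot, +-26 degrees), y left. Fixed collar: 100 mm across, top 46 mm above the bench; the steel ring that turns about the axis below it: 126 mm across, top 28 mm above the bench
- iris (a joint): angle of the turning iris ring with its lever, rad, 0 to 1.9, growing anticlockwise seen from above; the lever points at (value - 0.95) from the plate's x axis. It starts at 0 to 0.3. Dry friction only: pushing takes about 3 N at the post, and it stays where it is left
- lever_post (a point): upright black round post on the ring's lever, 14 mm in diameter, 88 mm from the damper's axis, from 24 to 82 mm above the bench; this point is on its axis 55 mm above the bench. The flat arm under it is 14 mm wide, its top 24.5 mm above the bench
- pointer (a point): tip of the thin dark pointer (4 mm wide) at the lever's outer end, 112 mm from the damper's axis, 17 mm above the bench, on the same radius as the post; it sweeps over the scale
- mark (a point): the one long black mark, mid-way on the curved white scale (four short marks 0.2 rad apart on either side): a radial line 28 mm long, 5 mm wide, 103 to 131 mm from the damper's axis. This point is on it, 112 mm from the axis, 17 mm above the bench, where the pointer's tip should come. The scale (outer radius 132 mm, top 13 mm above the bench) is fixed, but at another angle each time
- lock (a joint): angle of the small locking lever on the robot's side of the base plate, rad: 0 to 0.25 at the start (unlocked), 1.4 home against its other stop; grows anticlockwise seen from above. Its arm points at (pi - 0.7 + value) from the plate's x axis. Friction only: about 2 N at its post, stays where it is left
- lock_post (a point): upright black round post at the end of the locking lever, 12 mm in diameter, 50 mm from its pivot, standing from 24 to 72 mm above the bench; this point is on its axis 50 mm above the bench. The arm under it is 12 mm wide with its top 24 mm above the bench
- lock_pivot (a point): the locking lever's pivot (vertical axis), 80 mm from the damper's axis on the plate's -x side; point 50 mm above the bench; the boss there is 24 mm across, top 26 mm above the bench. Two stop pins beside it reach 24 mm above the bench
- slug: loose bystander: upright round steel slug, 30 mm across, 40 mm high, standing on the base plate's robot-side right corner; origin at the centre of its underside
- tube: loose bystander: short dark square tube, 36 mm wide, 40 mm high, standing on the left part of the base plate; origin at the centre of its underside
- hammer: loose bystander: hammer lying left of the base plate; origin on its underside
- brush: loose bystander: hand brush lying right of the base plate; origin on its underside
- tin: loose bystander: closed metal can, 66 mm across, 90 mm high, to the right; origin at the centre of its underside
- flat: loose bystander: flat steel bar 140 x 30 x 8 mm, lying to the left; origin at the centre of its underside
- square: loose bystander: triangular welding magnet square, legs 90 mm, 16 mm high, lying to the left; origin on its underside at one leg

How it is judged:
On the way, in this order (a step that is already met when the one before it is completed fails the run):
1. the pointer rests at the scale's long mark, with the locking lever not yet home (horizontal distance between pointer and mark below 0.005 m and velocity of joint iris between -0.05 and 0.05 rad/s), for 0.3 s.
2. the locking lever is home, the pointer still at the mark (value of joint lock above 1.28 rad and horizontal distance between pointer and mark below 0.005 m), for 0.2 s.
At the end, for the whole second after the job is handed in: The pointer's tip is within 5 mm of the long mark's point, the locking lever is home (above 1.28 of 1.4 rad), and both are at rest (all of step 2 and velocity of joint iris between -0.05 and 0.05 rad/s and velocity of joint lock between -0.05 and 0.05 rad/s); the robot touches nothing.
It fails at once if a bystander is moved more than 20 mm or lifted (distance of any of slug, tube, hammer, brush, tin, flat, square from where it was at the start of the episode above 0.02 m).
It fails at once if a lever is squeezed or shoved with more than 30 N (contact force between the fingers and iris above 30 N or contact force between the fingers and lock above 30 N).
It also fails if it takes over 53 s, if anything falls off the work surface, if the arm or the gripper's body presses on something with over 40 N, if the wrist force passes 120 N, or if a joint passes its speed limit or range.

## Working session

There is one attempt and no reset: what is moved stays moved. The work goes in short steps, Python scripts to look and compute and a tool call to move; the robot and the scene stay as the last step left them, time stands still between calls to the robot, and variables do not carry over. Pictures are saved under pics/ and viewed, and the job is handed in when it is done.

Besides the shell and the picture viewer there is one more tool, called after "Emit:" by a JSON object that holds its "name" and its "arguments". apply_moves: Moves the arm, as the interface text tells. Its arguments: {"type":"object","properties":{"motion":{"type":"array"},"claw":{"type":"number"},"newtons":{"type":"number"}},"required":["motion"]}

```bash
mkdir -p pics
python3 - <<'E'
from rig import env
import cv2,numpy as np
for n in ("scene","top"):
    p,d=env.capture(n); cv2.imwrite(f"pics/{n}0.png",p); np.save(f"{n}0.npy",d)
    c=env.get_calibration(n); print(n,{k:np.round(v,4).tolist() if hasattr(v,'__len__') else v for k,v in c.items()})
o=env.get_obs(); print(o)
E
```

```text
scene {'mtx': [[576.6385, 0.0, 317.1962], [0.0, 576.6385, 243.5192], [0.0, 0.0, 1.0]], 'view': [[0.6102, 0.792, -0.0192, -0.4086], [-0.4172, 0.3418, 0.8421, 0.1439], [0.6736, -0.5058, 0.5389, -1.7685], [0.0, 0.0, 0.0, 1.0]]}
top {'mtx': [[466.1817, 0.0, 316.8834], [0.0, 466.1817, 241.9684], [0.0, 0.0, 1.0]], 'view': [[0.0178, -0.9998, -0.0033, 0.0647], [0.9904, 0.0171, 0.1374, -0.5877], [-0.1373, -0.0057, 0.9905, -1.3128], [0.0, 0.0, 0.0, 1.0]]}
{'clock': 0.1, 'qpos': array([-1.36098164e+00,  3.20238348e-01,  1.56556035e+00, -3.12181504e-05,
        1.25739987e+00, -2.00025956e-02]), 'qd': array([ 1.97981218e-05, -5.41625594e-04, -5.83418259e-03, -3.61368390e-04,
        4.49060442e-04, -1.07811428e-03]), 'joint_torque': array([ 8.21661024e-05, -4.13333952e+01, -2.32510060e+01,  7.28723849e-02,
        4.22470970e-02, -5.32895967e-05]), 'ee_pos': array([ 0.1308864 , -0.55946877,  0.23219708]), 'tcp_rot': array([-4.99974840e-04,  7.83520331e-01, -6.21365629e-01, -6.28483899e-04]), 'ft_force': array([ 0.4226921 , -0.33369366,  0.02481542]), 'wrist_torque': array([ 0.00519781, -0.00935615, -0.02041373]), 'gripper_width': 1.0027233644938538}
```

View pics/top0.png

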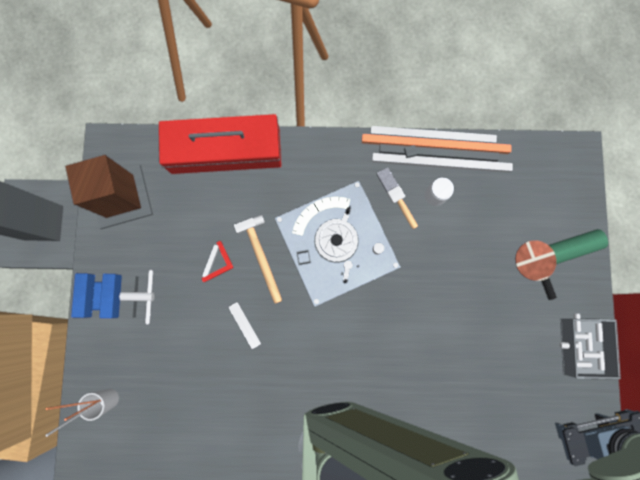

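View pics/scene0.png

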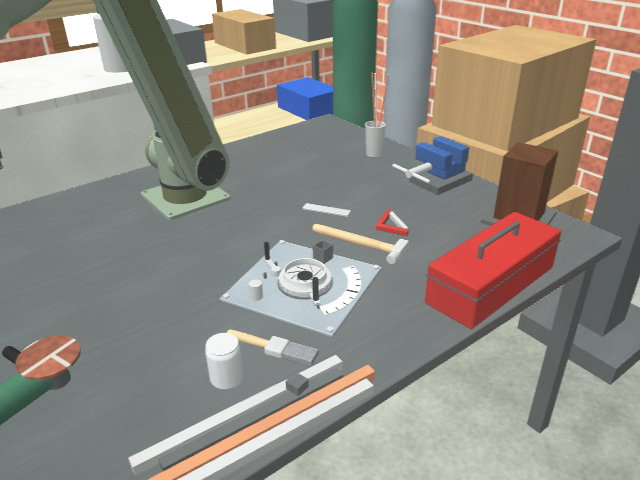

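The top view shows the plate around (337,240), with the lever post near (347,210), the lock post near (347,265) and the slug at (378,248). I'll zoom in and measure.

```bash
cat > h.py <<'E'
from rig import env
import cv2,numpy as np
from scipy.spatial.transform import Rotation as R
def T():
    o=env.get_obs(); M=np.eye(4); q=o['tcp_rot']; M[:3,:3]=R.from_quat([q[1],q[2],q[3],q[0]]).as_matrix(); M[:3,3]=o['ee_pos']; return M
def view(n,M=None):
    c=env.get_calibration(n)
    if n=='wrist': return c['mtx'],np.linalg.inv(M@c['hand_eye'])
    return c['mtx'],c['view']
def cast(K,V,uv,z):
    C=np.linalg.inv(V); d=C[:3,:3]@np.array([(uv[0]-K[0,2])/K[0,0],-(uv[1]-K[1,2])/K[1,1],-1]); o=C[:3,3]
    return o+d*(z-o[2])/d[2]
def proj(K,V,p):
    q=V[:3,:3]@np.asarray(p)+V[:3,3]; return np.array([K[0,0]*q[0]/-q[2]+K[0,2],K[1,1]*q[1]/q[2]+K[1,2]])
E
python3 - <<'E'
from h import *
p=cv2.imread('pics/top0.png'); cv2.imwrite('pics/topz.png',cv2.resize(p[170:320,255:415],None,fx=4,fy=4,interpolation=cv2.INTER_CUBIC))
K,V=view('top')
for n,uv,z in [('axis',(337,240),.046),('slug',(378.5,248),.04),('postTop',(348,209),.082),('tin',(442,188),.09),('c1',(359,182),.01),('c2',(277,218),.01),('c3',(318,306),.01),('c4',(399,266),.01)]: print(n,cast(K,V,uv,z).round(3))
print(env.get_calibration('wrist'))
E
```

```text
axis [0.592 0.017 0.046]
slug [ 0.572 -0.104  0.04 ]
postTop [ 0.677 -0.012  0.082]
tin [ 0.74  -0.278  0.09 ]
c1 [ 0.776 -0.049  0.01 ]
c2 [0.661 0.196 0.01 ]
c3 [0.402 0.069 0.01 ]
c4 [ 0.523 -0.168  0.01 ]
{'mtx': array([[401.0036755 ,   0.        , 314.24754679],
       [  0.        , 401.0036755 , 243.77249134],
       [  0.        ,   0.        ,   1.        ]]), 'hand_eye': array([[ 9.99999873e-01,  1.18631475e-04,  4.89131734e-04,
        -1.13463361e-03],
       [ 2.38462383e-04, -9.67500446e-01, -2.52869195e-01,
        -7.10075380e-02],
       [ 4.43236926e-04,  2.52869279e-01, -9.67500352e-01,
        -1.50730640e-01],
       [ 0.00000000e+00,  0.00000000e+00,  0.00000000e+00,
         1.00000000e+00]])}
```

View pics/topz.png

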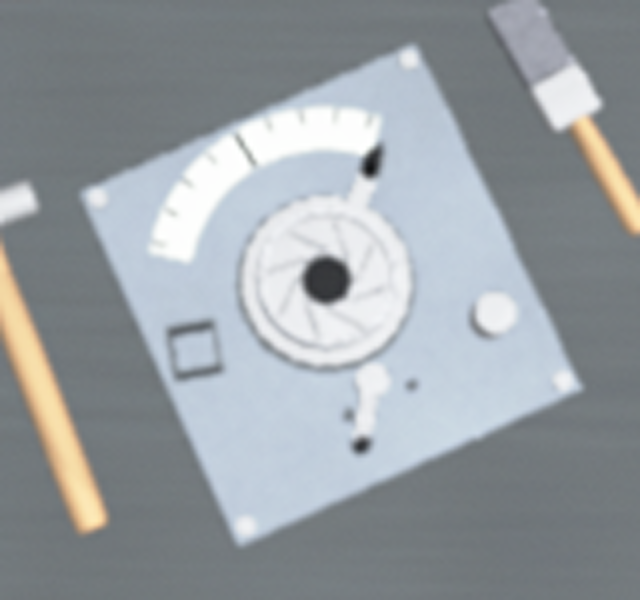

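```bash
cat >> h.py <<'E'
def rel(p):
    M=T(); return (M[:3,:3].T@(np.asarray(p)-M[:3,3])).round(4)
E
python3 - <<'E'
from h import *
K,V=view('top')
def z(u,v): return (255+u/4,170+v/4)
for n,uv,h in [('mark',z(246,150),.013),('post',z(372,155),.082),('pivot',z(373,378),.026),('lockp',z(362,440),.072),('slug',z(496,312),.04),('tube',z(195,350),.04)]: print(n,cast(K,V,uv,h).round(3))
print(rel([.45,-.02,.26]))
E
```

```text
mark [0.694 0.078 0.013]
post [ 0.678 -0.012  0.082]
pivot [ 0.524 -0.018  0.026]
lockp [ 0.476 -0.007  0.072]
slug [ 0.572 -0.105  0.04 ]
tube [0.541 0.112 0.04 ]
[-0.4526 -0.4336 -0.0271]
```

Emit:
{"name": "apply_moves", "arguments": {"motion": [{"x": -0.2263,"y": -0.2168,"z": -0.027},{"x": -0.2263,"y": -0.2168,"z": -0.027},{"x": -0.2263,"y": -0.2168,"z": -0.027},{"x": -0.2263,"y": -0.2168,"z": -0.027},{"x": -0.2263,"y": -0.2168,"z": -0.027},{"x": -0.2263,"y": -0.2168,"z": -0.027},{"x": -0.2263,"y": -0.2168,"z": -0.027},{"x": -0.2263,"y": -0.2168,"z": -0.027}], "claw": 0, "newtons": 10}}

```text
schema error: expected keys x, y, z, yaw
```

Emit:
{"name": "apply_moves", "arguments": {"motion": [{"x": -0.2263,"y": -0.2168},{"x": -0.2263,"y": -0.2168},{"x": -0.2263,"y": -0.2168},{"x": -0.2263,"y": -0.2168},{"x": -0.2263,"y": -0.2168},{"x": -0.2263,"y": -0.2168},{"x": -0.2263,"y": -0.2168},{"x": -0.2263,"y": -0.2168},{"x": -0.2263,"y": -0.2168},{"x": -0.2263,"y": -0.2168}]}}

```text
schema error: expected keys x, y, z, yaw
```

Run:
```python
from h import *
o=env.get_obs(); print(o['clock'],o['ee_pos'],o['tcp_rot'],abs(o['qd']).max(),o['gripper_width'])
M=T(); np.save('M1.npy',M)
p,d=env.capture('wrist'); cv2.imwrite('pics/w1.png',p); np.save('w1.npy',d)
```

```text
0.1 [ 0.1308864  -0.55946877  0.23219708] [-4.99974840e-04  7.83520331e-01 -6.21365629e-01 -6.28483899e-04] 0.005834182593205629 1.0027233644938538
```

View pics/w1.png

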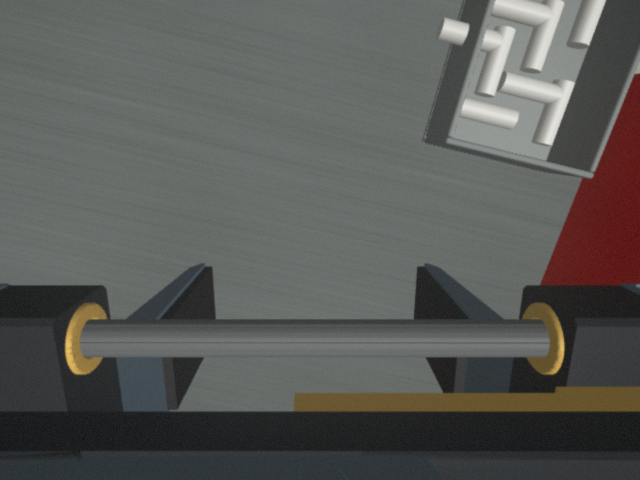

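Run:
```python
from h import *
print(rel([.5,-.0,.36]))
```

```text
[-0.4609 -0.4868 -0.1271]
```

Emit:
{"name": "apply_moves", "arguments": {"motion": [{"x": -0.23,"y": -0.243,"z": -0.127,"yaw": 0},{"x": -0.23,"y": -0.243,"z": -0.127,"yaw": 0},{"x": -0.23,"y": -0.243,"z": -0.127,"yaw": 0},{"x": -0.23,"y": -0.243,"z": -0.127,"yaw": 0},{"x": -0.23,"y": -0.243,"z": -0.127,"yaw": 0},{"x": -0.23,"y": -0.243,"z": -0.127,"yaw": 0},{"x": -0.23,"y": -0.243,"z": -0.127,"yaw": 0},{"x": -0.23,"y": -0.243,"z": -0.127,"yaw": 0},{"x": -0.23,"y": -0.243,"z": -0.127,"yaw": 0}], "claw": 0, "newtons": 10}}

```text
clock: 0.9
ee_pos: [0.3165, -0.2778, 0.3616]
tcp_rot: [-0.001, 0.784, -0.621, 0.001]
ft_force: [0.1, -0.3, -1.4]
gripper_width: 0.372
```

Emit:
{"name": "apply_moves", "arguments": {"motion": [{"x": -0.23,"y": -0.243,"z": 0,"yaw": 0},{"x": -0.23,"y": -0.243,"z": 0,"yaw": 0},{"x": -0.23,"y": -0.243,"z": 0,"yaw": 0},{"x": -0.23,"y": -0.243,"z": 0,"yaw": 0},{"x": -0.23,"y": -0.243,"z": 0,"yaw": 0},{"x": -0.23,"y": -0.243,"z": 0,"yaw": 0},{"x": -0.23,"y": -0.243,"z": 0,"yaw": 0},{"x": -0.23,"y": -0.243,"z": 0,"yaw": 0},{"x": -0.23,"y": -0.243,"z": 0,"yaw": 0},{"x": -0.23,"y": -0.243,"z": 0,"yaw": 0}]}}

```text
clock: 1.73
ee_pos: [0.4999, 0.0004, 0.359]
tcp_rot: [0.001, 0.785, -0.62, -0.001]
ft_force: [-0.5, -0.9, -0.3]
gripper_width: 0.007
```

Run:
```python
from h import *
o=env.get_obs(); print(o['clock'],o['ee_pos'],o['tcp_rot'],abs(o['qd']).max(),o['gripper_width'])
M=T(); np.save('M1.npy',M)
p,d=env.capture('wrist'); cv2.imwrite('pics/w2.png',p); np.save('w2.npy',d)
```

```text
1.7333 [4.99942983e-01 4.33771045e-04 3.58958334e-01] [ 7.21169102e-04  7.84759597e-01 -6.19799410e-01 -7.39350944e-04] 0.05553713503635272 0.006672505159451348
```

View pics/w2.png

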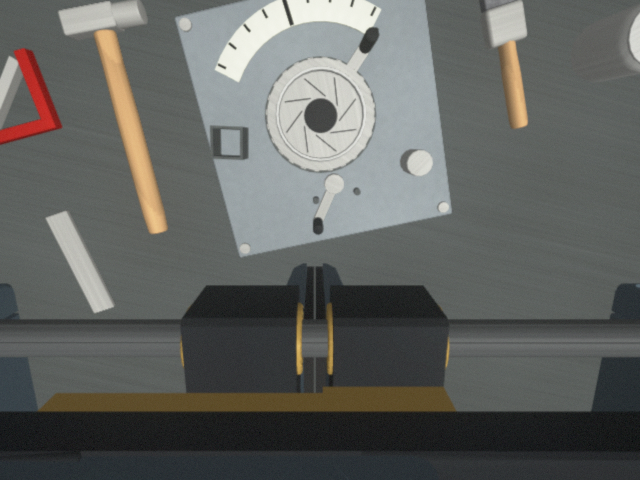

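Wrist view: collar centre near (320,115), long mark near (288,11), post around (369,40), lock pivot (334,184), lock post (318,226).

Run:
```python
from h import *
M=np.load('M1.npy'); K,V=view('wrist',M); p=cv2.imread('pics/w2.png')
cv2.imwrite('pics/w2z.png',cv2.resize(p[0:240,200:440],None,fx=2.5,fy=2.5,interpolation=cv2.INTER_CUBIC))
g=p.max(2)
dark=(g<75).astype(np.uint8); dark[258:]=0
n,l,s,c=cv2.connectedComponentsWithStats(dark)
for i in range(1,n):
    if s[i,4]>15 and 180<c[i,0]<450: print('dark',s[i],c[i].round(1))
# plate mask
b=p.astype(int); m=((b[...,0]-b[...,2]>8)&(g>120)).astype(np.uint8); m[258:]=0
cs,_=cv2.findContours(m,0,2); k=max(cs,key=cv2.contourArea); h=cv2.convexHull(k); a=cv2.approxPolyDP(h,6,True)[:,0]
print(a.tolist()); print([cast(K,V,q,.01)[:2].round(4).tolist() for q in a])
for nm,uv,z in [('coll',(320,114),.046),('mark',(288,11),.013),('pivot',(334,184),.026),('slug',(419,161),.04),('tube',(232,142),.04),('tin',(655,40),.09)]: print(nm,cast(K,V,uv,z).round(4))
```

```text
dark [283   0   9  24  51] [287.2  10.9]
dark [360  28  18  25 283] [368.6  39.8]
dark [305 100  31  32 737] [320.  115.2]
dark [213 129   7  23  82] [215.8 139.6]
dark [314 218   8  16 115] [317.4 225.6]
[[424, 0], [450, 213], [240, 256], [175, 18], [245, 0]]
[[0.7414, -0.0659], [0.5197, -0.1695], [0.4026, 0.0779], [0.6596, 0.2005], [0.6954, 0.1275]]
coll [0.5954 0.0181 0.046 ]
mark [0.695  0.0783 0.013 ]
pivot [ 0.5227 -0.017   0.026 ]
slug [ 0.5721 -0.1046  0.04  ]
tube [0.5432 0.1082 0.04  ]
tin [ 0.7322 -0.2769  0.09  ]
```

View pics/w2z.png

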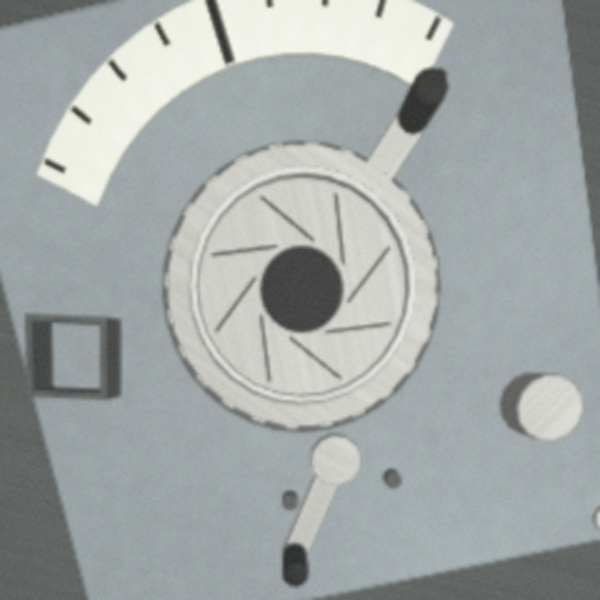

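Run:
```python
from h import *
M=np.load('M1.npy'); K,V=view('wrist',M)
A=np.array([.595,.0176])
def rep(n,uv,z,c=A):
    q=cast(K,V,uv,z); d=q[:2]-c; print(n,q.round(4),'r',np.hypot(*d).round(4),'a',np.arctan2(d[1],d[0]).round(4))
for n,uv,z in [('m_in',(292.2,24.6),.013),('m_out',(284.4,0),.013),('m_c',(287.4,10.9),.013)]: rep(n,uv,z)
u=lambda a,b:(200+a/2.5,b/2.5)
rep('post top',u(434,83),.082); rep('arm near post',u(409,130),.0245); rep('arm mid',u(384,168),.0245); rep('lastshort',u(433,28),.013);rep('firstshort',u(55,166),.013)
P=np.array([.5227,-.017]); rep('lock top',u(295,549),.072,P); rep('lock base',u(296,573),.03,P); rep('lockarm mid',u(318,510),.024,P)
for n in('top',):
    K,V=view(n); z=lambda u,v:(255+u/4,170+v/4)
    rep('T mark',z(246,150),.013); rep('T post',z(374,150),.082); rep('T axis coll',z(327,280),.028);rep('T lock',z(360,440),.072,P)
```

```text
m_in [0.6828 0.0708 0.013 ] r 0.1026 a 0.545
m_out [0.7047 0.0845 0.013 ] r 0.1285 a 0.5477
m_c [0.695 0.079 0.013] r 0.1173 a 0.5507
post top [ 0.6779 -0.0149  0.082 ] r 0.089 a -0.3734
arm near post [ 0.6716 -0.0136  0.0245] r 0.0827 a -0.3863
arm mid [ 0.6539 -0.0068  0.0245] r 0.0638 a -0.392
lastshort [ 0.7167 -0.0138  0.013 ] r 0.1257 a -0.2524
firstshort [0.6218 0.1397 0.013 ] r 0.125 a 1.3544
lock top [ 0.4848 -0.006   0.072 ] r 0.0395 a 2.859
lock base [ 0.4652 -0.0116  0.03  ] r 0.0578 a 3.0475
lockarm mid [ 0.497 -0.015  0.024] r 0.0258 a 3.0646
T mark [0.6945 0.0781 0.013 ] r 0.1164 a 0.5466
T post [ 0.6812 -0.0134  0.082 ] r 0.0916 a -0.3451
T axis coll [0.5951 0.0169 0.028 ] r 0.0007 a -1.4841
T lock [ 0.4759 -0.0059  0.072 ] r 0.0481 a 2.9097
```

```bash
cat >> h.py <<'E'
A=np.array([.595,.0176]); 
def go(pos,xdir): # world pos, world angle of tool x
    M=T(); cur=np.arctan2(M[1,0],M[0,0]); d=(cur-xdir+np.pi)%(2*np.pi)-np.pi
    return rel(pos),np.degrees(d).round(2)
def iris(a,off,z=.056):
    r=np.array([np.cos(a),np.sin(a)]);t=np.array([-r[1],r[0]])
    return np.r_[A+.088*r-off*t,z],a-np.pi/2
E
python3 - <<'E'
from h import *
print(*iris(-.385,.045)); print(go(*iris(-.385,.045,.15))); print(env.get_obs()['qpos'])
E
```

```text
[ 0.6596581  -0.05715513  0.056     ] -1.9557963267948966
(array([ 0.0915, -0.1436,  0.209 ]), np.float64(35.33))
[-2.43579464e-02  1.44040834e-01  1.48645753e+00 -7.49603213e-04
  1.51289382e+00  1.31487666e+00]
```

Emit:
{"name": "apply_moves", "arguments": {"motion": [{"x": 0.092,"y": -0.144,"z": 0.209,"yaw": 35.3},{"x": 0.092,"y": -0.144,"z": 0.209,"yaw": 35.3},{"x": 0.092,"y": -0.144,"z": 0.209,"yaw": 35.3},{"x": 0.092,"y": -0.144,"z": 0.209,"yaw": 35.3},{"x": 0.092,"y": -0.144,"z": 0.209,"yaw": 35.3},{"x": 0.092,"y": -0.144,"z": 0.209,"yaw": 35.3},{"x": 0.092,"y": -0.144,"z": 0.209,"yaw": 35.3},{"x": 0.092,"y": -0.144,"z": 0.209,"yaw": 35.3},{"x": 0.092,"y": -0.144,"z": 0.209,"yaw": 35.3},{"x": 0.092,"y": -0.144,"z": 0.209,"yaw": 35.3}]}}

```text
clock: 2.62
ee_pos: [0.6601, -0.0591, 0.1526]
tcp_rot: [0.001, -0.558, 0.83, -0.001]
ft_force: [-0.4, 0.3, -0.2]
gripper_width: 0.006
```

Run:
```python
from h import *
print(go(*iris(-.385,.045,.056)),env.get_obs()['qpos'],env.get_obs()['ft_force'])
p,d=env.capture('scene'); cv2.imwrite('pics/s3.png',cv2.resize(p[150:390,180:440],None,fx=2.3,fy=2.3))
```

```text
(array([-0.0016,  0.0013,  0.0966]), np.float64(-0.15)) [-1.06558823e-01  5.09958295e-01  1.46593977e+00 -1.48070620e-04
  1.16419437e+00  1.85199258e+00] [-0.3913076   0.32350428 -0.19406716]
```

View pics/s3.png

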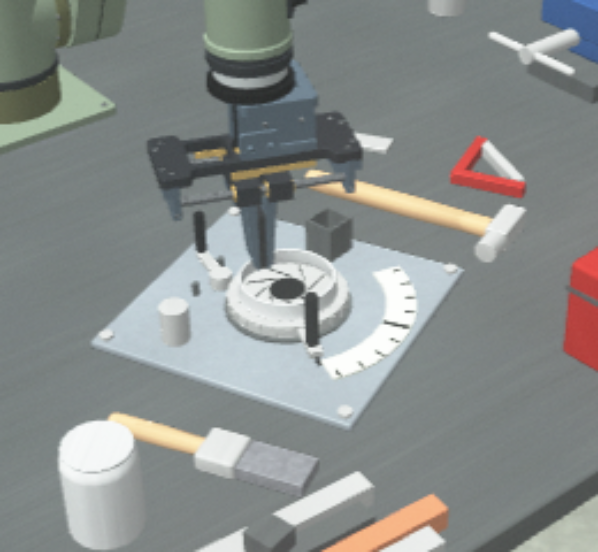

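The scene view shows the closed fingers near (262,262), above the plate on the clockwise side of the post (311,320). I'll descend.

Emit:
{"name": "apply_moves", "arguments": {"motion": [{"x": 0,"y": 0,"z": 0.03,"yaw": 0},{"x": 0,"y": 0,"z": 0.06,"yaw": 0},{"x": 0,"y": 0,"z": 0.08,"yaw": 0},{"x": 0,"y": 0,"z": 0.09,"yaw": 0},{"x": 0,"y": 0,"z": 0.096,"yaw": 0},{"x": 0,"y": 0,"z": 0.096,"yaw": 0}]}}

```text
clock: 3.17
ee_pos: [0.6605, -0.058, 0.0555]
tcp_rot: [0.0, -0.558, 0.83, -0.0]
ft_force: [0.1, -0.4, 0.6]
gripper_width: 0.008
```

Run:
```python
from h import *
o=env.get_obs(); print(o['ee_pos'],o['ft_force'])
# first push rows: off .045->.0205 and then arc
for a,off in [(-.385,.033),(-.385,.027),(-.385,.0205),(-.3,.0205),(-.2,.0205),(-.1,.0205),(0,.0205),(.1,.0205)]: print(a,off,*go(*iris(a,off)))
```

```text
[ 0.6604913  -0.05801965  0.05554852] [ 0.12064024 -0.39418501  0.55275579]
-0.385 0.033 [-0.0125  0.0011 -0.0005] -0.07
-0.385 0.027 [-0.0185  0.0011 -0.0005] -0.07
-0.385 0.0205 [-0.025   0.0011 -0.0005] -0.07
-0.3 0.0205 [-0.0325 -0.0003 -0.0004] -4.94
-0.2 0.0205 [-0.0415 -0.0011 -0.0004] -10.67
-0.1 0.0205 [-0.0506 -0.0011 -0.0004] -16.4
0 0.0205 [-0.0595 -0.0001 -0.0004] -22.13
0.1 0.0205 [-0.0684  0.0018 -0.0004] -27.86
```

Emit:
{"name": "apply_moves", "arguments": {"motion": [{"x": -0.006,"y": 0,"z": 0,"yaw": 0},{"x": -0.012,"y": 0,"z": 0,"yaw": 0},{"x": -0.015,"y": 0,"z": 0,"yaw": 0},{"x": -0.018,"y": 0,"z": 0,"yaw": 0},{"x": -0.021,"y": 0,"z": 0,"yaw": 0},{"x": -0.024,"y": 0,"z": 0,"yaw": 0},{"x": -0.0265,"y": 0,"z": 0,"yaw": -1},{"x": -0.029,"y": 0,"z": 0,"yaw": -2.5},{"x": -0.0325,"y": 0,"z": 0,"yaw": -5}]}}

```text
clock: 3.92
ee_pos: [0.6733, -0.0289, 0.0551]
tcp_rot: [-0.0, -0.595, 0.804, -0.001]
ft_force: [2.4, -4.2, -0.2]
gripper_width: 0.004
```

Run:
```python
from h import *
for a,off in [(-.2,.0205),(-.1,.0205),(0,.0205),(.1,.0205),(.2,.0205),(.3,.0205)]: print(a,off,*go(*iris(a,off)))
p,d=env.capture('scene'); cv2.imwrite('pics/s4.png',cv2.resize(p[150:390,180:440],None,fx=2.3,fy=2.3))
p,d=env.capture('top'); cv2.imwrite('pics/t4.png',cv2.resize(p[170:320,255:415],None,fx=4,fy=4,interpolation=cv2.INTER_CUBIC))
```

```text
-0.2 0.0205 [-0.0097 -0.001  -0.0009] -5.5
-0.1 0.0205 [-0.0187 -0.0018 -0.0009] -11.23
0 0.0205 [-0.0277 -0.0016 -0.001 ] -16.96
0.1 0.0205 [-0.0367 -0.0006 -0.001 ] -22.69
0.2 0.0205 [-0.0455  0.0014 -0.001 ] -28.42
0.3 0.0205 [-0.0541  0.0042 -0.001 ] -34.14
```

View pics/s4.png

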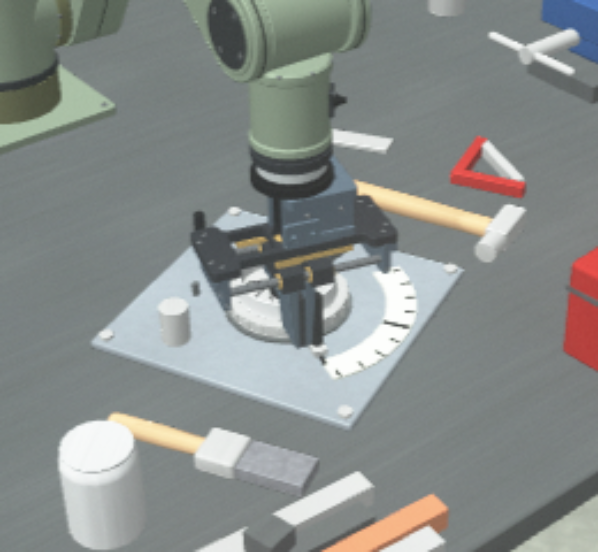

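View pics/t4.png

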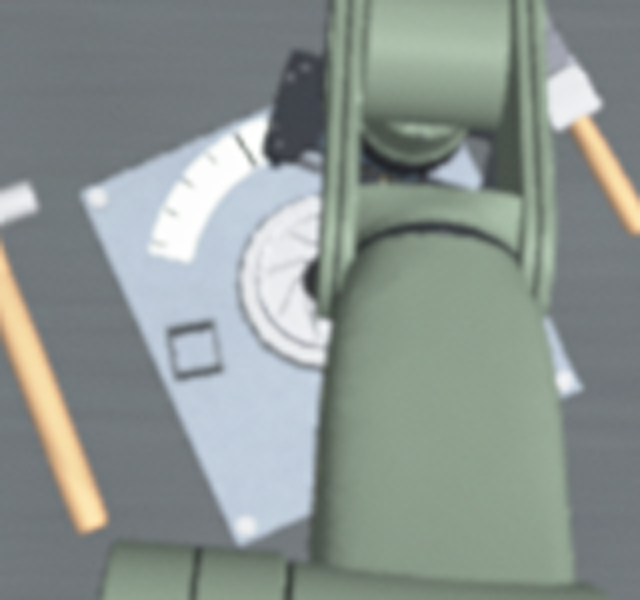

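Contact is made at about 5 N, and the post leads the fingers at (318,322) in the scene view. I'll continue along the arc.

Emit:
{"name": "apply_moves", "arguments": {"motion": [{"x": -0.004,"y": -0.0005,"z": 0,"yaw": -2},{"x": -0.008,"y": -0.001,"z": 0,"yaw": -4.5},{"x": -0.012,"y": -0.0013,"z": 0,"yaw": -7},{"x": -0.016,"y": -0.0017,"z": 0,"yaw": -9.5},{"x": -0.02,"y": -0.0018,"z": 0,"yaw": -12},{"x": -0.024,"y": -0.0017,"z": 0,"yaw": -14.5},{"x": -0.028,"y": -0.0016,"z": 0,"yaw": -17},{"x": -0.032,"y": -0.001,"z": 0,"yaw": -19.5},{"x": -0.036,"y": -0.0006,"z": 0,"yaw": -22},{"x": -0.038,"y": -0.0004,"z": 0,"yaw": -23}]}}

```text
clock: 4.85
ee_pos: [0.6846, 0.0079, 0.055]
tcp_rot: [0.0, 0.743, -0.67, 0.0]
ft_force: [-0.6, -2.3, 0.3]
gripper_width: 0.006
```

Run:
```python
from h import *
for a,off in [(.1,.0205),(.2,.0205),(.3,.0205),(.4,.0205),(.5,.0205),(.55,.0205)]: print(a,off,*go(*iris(a,off)))
p,d=env.capture('scene'); cv2.imwrite('pics/s5.png',cv2.resize(p[150:390,180:440],None,fx=2.3,fy=2.3))
```

```text
0.1 0.0205 [ 0.0019  0.0001 -0.001 ] 0.21
0.2 0.0205 [-0.007  -0.0015 -0.001 ] -5.52
0.3 0.0205 [-0.016  -0.0022 -0.001 ] -11.25
0.4 0.0205 [-0.025  -0.0021 -0.001 ] -16.98
0.5 0.0205 [-0.034 -0.001 -0.001] -22.71
0.55 0.0205 [-0.0384 -0.0002 -0.001 ] -25.58
```

View pics/s5.png

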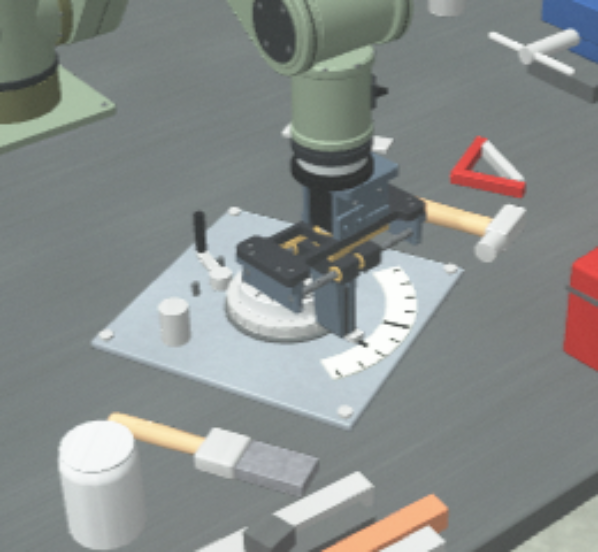

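Run:
```python
from h import *
K,V=view('scene')
for uv in [(362,342),(367,345),(396,323),(407,326)]:
    q=cast(K,V,(180+uv[0]/2.3,150+uv[1]/2.3),.015)[:2]-A; print(uv,np.hypot(*q).round(4),np.arctan2(q[1],q[0]).round(3))
```

```text
(362, 342) 0.1079 0.145
(367, 345) 0.1147 0.144
(396, 323) 0.1212 0.533
(407, 326) 0.1331 0.526
```

Emit:
{"name": "apply_moves", "arguments": {"motion": [{"x": -0.004,"y": -0.001,"z": 0,"yaw": -3},{"x": -0.008,"y": -0.0016,"z": 0,"yaw": -6},{"x": -0.012,"y": -0.002,"z": 0,"yaw": -8.5},{"x": -0.016,"y": -0.0022,"z": 0,"yaw": -11},{"x": -0.02,"y": -0.0022,"z": 0,"yaw": -14},{"x": -0.024,"y": -0.0021,"z": 0,"yaw": -16.5},{"x": -0.027,"y": -0.0018,"z": 0,"yaw": -18.3},{"x": -0.029,"y": -0.0016,"z": 0,"yaw": -19.5},{"x": -0.029,"y": -0.0016,"z": 0,"yaw": -19.5}]}}

```text
clock: 5.65
ee_pos: [0.6827, 0.0373, 0.055]
tcp_rot: [0.0, 0.845, -0.535, -0.0]
ft_force: [-0.5, -1.8, 1.0]
gripper_width: 0.007
```

Run:
```python
from h import *
for a,off in [(.45,.0205),(.5,.0205),(.55,.0205)]: print(a,off,*go(*iris(a,off)))
p,d=env.capture('scene'); cv2.imwrite('pics/s6.png',cv2.resize(p[220:340,280:410],None,fx=5,fy=5,interpolation=cv2.INTER_CUBIC))
```

```text
0.45 0.0205 [ 0.     -0.0005 -0.001 ] -0.42
0.5 0.0205 [-0.0044 -0.0013 -0.001 ] -3.29
0.55 0.0205 [-0.0089 -0.002  -0.001 ] -6.15
```

View pics/s6.png

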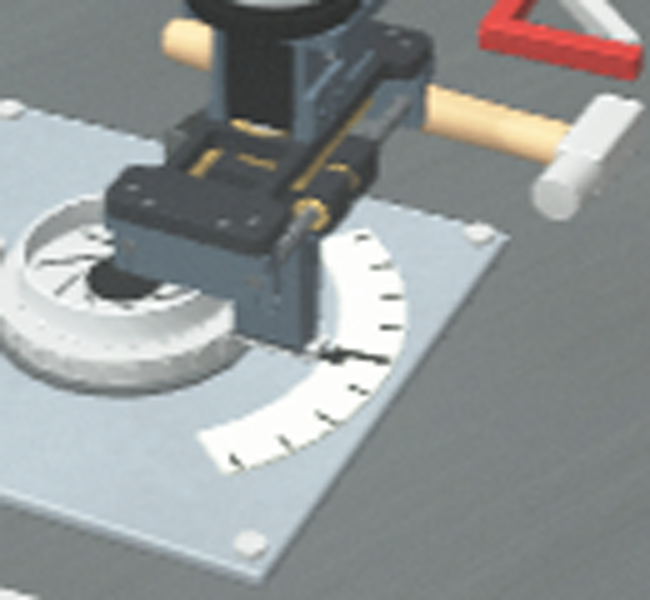

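Run:
```python
from h import *
K,V=view('scene')
for uv,z in [((330,352),.017),((345,355),.017),((388,359),.013),((370,356),.013)]:
    q=cast(K,V,(280+uv[0]/5,220+uv[1]/5),z)[:2]-A; print(uv,np.hypot(*q).round(4),np.arctan2(q[1],q[0]).round(3))
# project predicted: lever at a
for a in(.47,.5,.53,.55): 
    print(a,[((proj(K,V,[*(A+r*np.array([np.cos(a),np.sin(a)])),z])-[280,220])*5).round(0) for r,z in((.1,.017),(.112,.017),(.103,.013),(.131,.013))])
```

```text
(330, 352) 0.109 0.465
(345, 355) 0.1162 0.472
(388, 359) 0.1338 0.547
(370, 356) 0.1253 0.542
0.47 [array([313., 347.]), array([336., 353.]), array([318., 355.]), array([375., 370.])]
0.5 [array([315., 343.]), array([339., 349.]), array([321., 351.]), array([378., 365.])]
0.53 [array([317., 339.]), array([342., 345.]), array([323., 348.]), array([381., 361.])]
0.55 [array([319., 337.]), array([343., 342.]), array([325., 345.]), array([382., 357.])]
```

Emit:
{"name": "apply_moves", "arguments": {"motion": [{"x": -0.0015,"y": -0.0004,"z": 0,"yaw": -1},{"x": -0.003,"y": -0.0008,"z": 0,"yaw": -2},{"x": -0.0045,"y": -0.0012,"z": 0,"yaw": -3},{"x": -0.006,"y": -0.0014,"z": 0,"yaw": -4},{"x": -0.006,"y": -0.0014,"z": 0,"yaw": -4}]}}

```text
clock: 6.12
ee_pos: [0.6815, 0.0435, 0.0549]
tcp_rot: [0.0, 0.864, -0.504, -0.0]
ft_force: [-0.0, -2.6, 0.8]
gripper_width: 0.003
```

Emit:
{"name": "apply_moves", "arguments": {"motion": [{"x": 0.008,"y": 0,"z": 0,"yaw": 0},{"x": 0.02,"y": 0,"z": 0,"yaw": 0},{"x": 0.02,"y": 0,"z": -0.04,"yaw": 0},{"x": 0.02,"y": 0,"z": -0.08,"yaw": 0},{"x": 0.02,"y": 0,"z": -0.12,"yaw": 0}]}}

```text
clock: 6.53
ee_pos: [0.6918, 0.0251, 0.1755]
tcp_rot: [0.0, 0.863, -0.505, -0.001]
ft_force: [1.0, 0.2, 0.5]
gripper_width: 0.009
```

Run:
```python
from h import *
print(go([.53,.01,.32],-1.34), T()[:3,3])
```

```text
(array([-0.0662,  0.1486, -0.1442]), np.float64(16.09)) [0.69183242 0.0251487  0.17554724]
```

Emit:
{"name": "apply_moves", "arguments": {"motion": [{"x": -0.066,"y": 0.149,"z": -0.17,"yaw": 16},{"x": -0.066,"y": 0.149,"z": -0.17,"yaw": 16},{"x": -0.066,"y": 0.149,"z": -0.17,"yaw": 16},{"x": -0.066,"y": 0.149,"z": -0.17,"yaw": 16},{"x": -0.066,"y": 0.149,"z": -0.17,"yaw": 16},{"x": -0.066,"y": 0.149,"z": -0.17,"yaw": 16},{"x": -0.066,"y": 0.149,"z": -0.17,"yaw": 16},{"x": -0.066,"y": 0.149,"z": -0.17,"yaw": 16},{"x": -0.066,"y": 0.149,"z": -0.17,"yaw": 16}]}}

```text
clock: 7.28
ee_pos: [0.5299, 0.0101, 0.3441]
tcp_rot: [0.0, 0.784, -0.62, -0.0]
ft_force: [1.0, 0.3, -0.8]
gripper_width: 0.01
```

Run:
```python
from h import *
M=T(); np.save('M2.npy',M); print(M[:3,3])
p,d=env.capture('wrist'); cv2.imwrite('pics/w7.png',p)
cv2.imwrite('pics/w7z.png',cv2.resize(p[0:120,240:400],None,fx=5,fy=5,interpolation=cv2.INTER_CUBIC))
```

```text
[0.52985777 0.01011037 0.34406993]
```

View pics/w7.png

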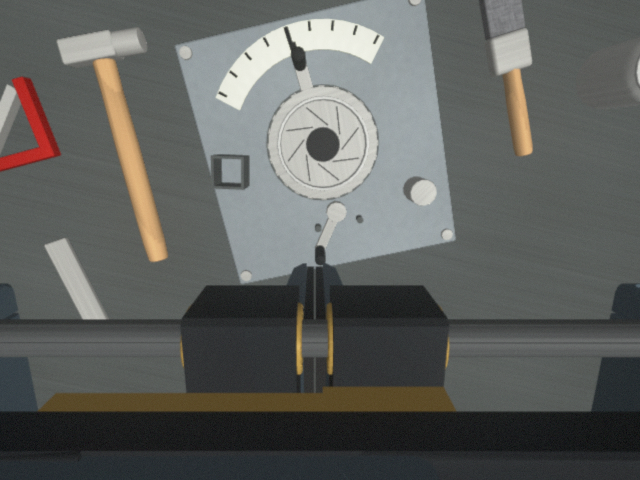

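View pics/w7z.png

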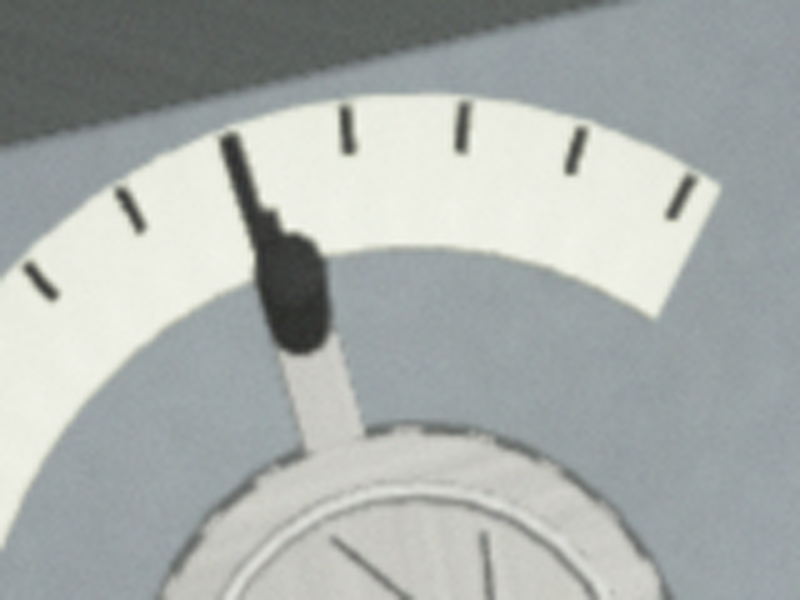

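Run:
```python
from h import *
K,V=view('wrist',np.load('M2.npy'))
c=cast(K,V,(322.5,142),.046); print(c)
for n,uv,z,C in [('mo',(231,135),.013,A),('mi',(256,213),.013,A),('tip',(272,214),.017,A),('posttop',(293,260),.082,A),('arm',(333,430),.0245,A),('s-1',(349,130),.013,A),('s+1',(131,210),.013,A)]:
    q=cast(K,V,(240+uv[0]/5,uv[1]/5),z); d=q[:2]-C; print(n,q.round(4),np.hypot(*d).round(4),np.arctan2(d[1],d[0]).round(4))
```

```text
[0.59745961 0.01845935 0.046     ]
mo [0.7061 0.0848 0.013 ] 0.1299 0.5439
mi [0.6922 0.0762 0.013 ] 0.1135 0.542
tip [0.6921 0.0723 0.017 ] 0.1114 0.5133
posttop [0.6725 0.0606 0.082 ] 0.0887 0.5066
arm [0.6513 0.0491 0.0245] 0.0645 0.5096
s-1 [0.713 0.06  0.013] 0.1254 0.3453
s+1 [0.6865 0.103  0.013 ] 0.1251 0.7508
```

Pointer at 0.510 rad and mark at 0.545 rad: about 3.5–4 mm short. I'll add a fine push of 3 mm at the post.

```bash
cat >> h.py <<'E'
def fine(da,back,z):
    P=np.array([.6815,.0435]); q=[.864,-.504]; x=np.arctan2(2*q[0]*q[1],q[0]**2-q[1]**2)
    c,s=np.cos(da),np.sin(da); p=A+np.array([[c,-s],[s,c]])@(P-A); x+=da
    return np.r_[p+back*np.array([np.cos(x),np.sin(x)]),z],x
E
python3 - <<'E'
from h import *
print(fine(.035,.02,.15),go(*fine(.035,.02,.15)))
E
```

```text
(array([0.69098844, 0.02945684, 0.15      ]), np.float64(-1.0211488968527196)) (array([ 0.0186, -0.1617,  0.1929]), np.float64(-18.14))
```

Emit:
{"name": "apply_moves", "arguments": {"motion": [{"x": 0.0186,"y": -0.1617,"z": 0.193,"yaw": -18.1},{"x": 0.0186,"y": -0.1617,"z": 0.193,"yaw": -18.1},{"x": 0.0186,"y": -0.1617,"z": 0.193,"yaw": -18.1},{"x": 0.0186,"y": -0.1617,"z": 0.193,"yaw": -18.1},{"x": 0.0186,"y": -0.1617,"z": 0.193,"yaw": -18.1},{"x": 0.0186,"y": -0.1617,"z": 0.193,"yaw": -18.1},{"x": 0.0186,"y": -0.1617,"z": 0.193,"yaw": -18.1},{"x": 0.0186,"y": -0.1617,"z": 0.193,"yaw": -18.1},{"x": 0.0186,"y": -0.1617,"z": 0.193,"yaw": -18.1}]}}

```text
clock: 8.08
ee_pos: [0.6908, 0.0296, 0.1505]
tcp_rot: [0.001, 0.872, -0.489, -0.001]
ft_force: [0.7, 0.1, 0.5]
gripper_width: 0.005
```

Emit:
{"name": "apply_moves", "arguments": {"motion": [{"x": 0,"y": 0,"z": 0.035,"yaw": 0},{"x": 0,"y": 0,"z": 0.065,"yaw": 0},{"x": 0,"y": 0,"z": 0.085,"yaw": 0},{"x": 0,"y": 0,"z": 0.095,"yaw": 0},{"x": 0,"y": 0,"z": 0.095,"yaw": 0}]}}

```text
clock: 8.5
ee_pos: [0.6897, 0.0294, 0.0565]
tcp_rot: [0.001, 0.872, -0.489, -0.001]
ft_force: [-0.6, -0.0, 0.4]
gripper_width: 0.003
```

Run:
```python
from h import *
print(T()[:3,3],go(*fine(.035,0,.055)),env.get_obs()['ft_force'])
```

```text
[0.68974274 0.02940485 0.05653381] (array([-0.0194, -0.0011,  0.0015]), np.float64(-0.03)) [-0.59245461 -0.03878426  0.40554911]
```

Emit:
{"name": "apply_moves", "arguments": {"motion": [{"x": -0.006,"y": 0,"z": 0,"yaw": 0},{"x": -0.011,"y": 0,"z": 0,"yaw": 0},{"x": -0.014,"y": 0,"z": 0,"yaw": 0},{"x": -0.016,"y": 0,"z": 0,"yaw": 0},{"x": -0.018,"y": 0,"z": 0,"yaw": 0},{"x": -0.0195,"y": 0,"z": 0,"yaw": 0},{"x": -0.0195,"y": 0,"z": 0,"yaw": 0}]}}

```text
clock: 9.08
ee_pos: [0.6818, 0.0461, 0.0581]
tcp_rot: [-0.001, 0.872, -0.489, 0.001]
ft_force: [1.5, -1.9, 1.8]
gripper_width: 0.006
```

Emit:
{"name": "apply_moves", "arguments": {"motion": [{"x": 0.008,"y": 0,"z": 0,"yaw": 0},{"x": 0.02,"y": 0,"z": 0,"yaw": 0},{"x": 0.02,"y": 0,"z": -0.04,"yaw": 0},{"x": 0.02,"y": 0,"z": -0.08,"yaw": 0},{"x": 0.02,"y": 0,"z": -0.12,"yaw": 0}]}}

```text
clock: 9.5
ee_pos: [0.6908, 0.0279, 0.1768]
tcp_rot: [0.001, 0.872, -0.489, -0.002]
ft_force: [1.6, -0.9, -0.5]
gripper_width: 0.006
```

Run:
```python
from h import *
print(go([.53,.01,.344],-1.34), T()[:3,3])
```

```text
(array([-0.0688,  0.1471, -0.1666]), np.float64(18.18)) [0.69082294 0.02792391 0.17677256]
```

Emit:
{"name": "apply_moves", "arguments": {"motion": [{"x": -0.069,"y": 0.147,"z": -0.167,"yaw": 18},{"x": -0.069,"y": 0.147,"z": -0.167,"yaw": 18},{"x": -0.069,"y": 0.147,"z": -0.167,"yaw": 18},{"x": -0.069,"y": 0.147,"z": -0.167,"yaw": 18},{"x": -0.069,"y": 0.147,"z": -0.167,"yaw": 18},{"x": -0.069,"y": 0.147,"z": -0.167,"yaw": 18},{"x": -0.069,"y": 0.147,"z": -0.167,"yaw": 18},{"x": -0.069,"y": 0.147,"z": -0.167,"yaw": 18},{"x": -0.069,"y": 0.147,"z": -0.167,"yaw": 18}]}}

```text
clock: 10.25
ee_pos: [0.5302, 0.0109, 0.3425]
tcp_rot: [0.001, 0.785, -0.62, -0.001]
ft_force: [1.1, 0.3, -0.3]
gripper_width: 0.002
```

Run:
```python
from h import *
M=T(); np.save('M3.npy',M); print(M[:3,3])
p,d=env.capture('wrist'); cv2.imwrite('pics/w8.png',p)
cv2.imwrite('pics/w8z.png',cv2.resize(p[0:120,240:400],None,fx=5,fy=5,interpolation=cv2.INTER_CUBIC))
cv2.imwrite('pics/w8l.png',cv2.resize(p[180:270,260:380],None,fx=5,fy=5,interpolation=cv2.INTER_CUBIC))
```

```text
[0.53017062 0.01088849 0.34250634]
```

View pics/w8z.png

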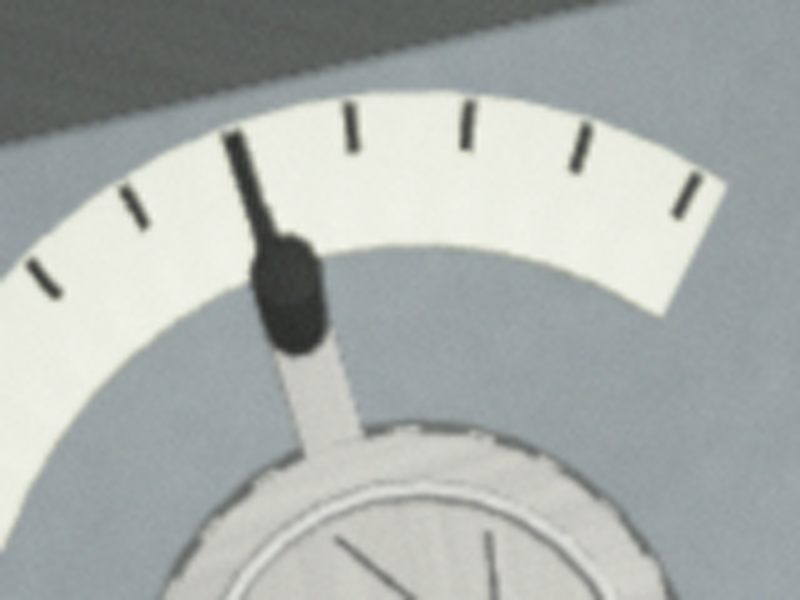

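View pics/w8l.png

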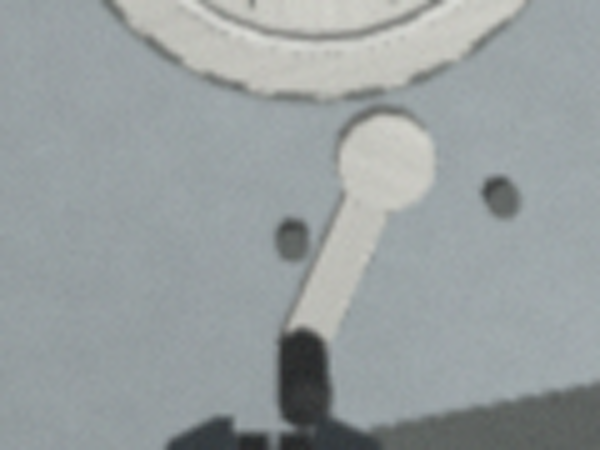

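The pointer now overlaps the mark: one straight dark line from (233,135) to (268,240), with no step between them. Next is the lock, with its post top at (304,400) in the crop.

Run:
```python
from h import *
K,V=view('wrist',np.load('M3.npy')); f=lambda a,b:(260+a/5,180+b/5)
P=cast(K,V,f(386,160),.026)[:2]; print('pivot',P, A-.08*np.array([np.cos(.4435),np.sin(.4435)]))
for n,uv,z in [('top',f(304,400),.072),('base',f(302,345),.024),('arm',f(345,257),.024)]:
    q=cast(K,V,uv,z); d=q[:2]-P; print(n,q.round(4),np.hypot(*d).round(4),(np.arctan2(d[1],d[0])%6.283).round(4))
K2,V2=view('wrist',np.load('M3.npy')); f2=lambda a,b:(240+a/5,b/5)
for n,uv,z in [('mo',(234,135),.013),('post',(288,262),.082),('arm',(332,430),.0245),('tip',(262,213),.017)]:
    q=cast(K,V,f2(*uv),z); d=q[:2]-A; print(n,np.hypot(*d).round(4),np.arctan2(d[1],d[0]).round(4))
print(env.get_obs()['qpos'])
```

```text
pivot [ 0.52349023 -0.01697474] [ 0.52273957 -0.01672828]
top [ 0.475  -0.0081  0.072 ] 0.0492 2.9611
base [ 0.4743 -0.0085  0.024 ] 0.0499 2.9717
arm [ 0.498  -0.0134  0.024 ] 0.0257 3.0024
mo 0.1294 0.5468
post 0.0886 0.5283
arm 0.0646 0.5268
tip 0.1121 0.5401
[-9.52393213e-04  2.00871986e-01  1.45770220e+00  3.40171683e-05
  1.48638805e+00  1.33519400e+00]
```

```bash
cat >> h.py <<'E'
PV=np.array([.523,-.0168])
def lock(a,off,z=.056):
    r=np.array([np.cos(a),np.sin(a)]);t=np.array([-r[1],r[0]])
    return np.r_[PV+.05*r-off*t,z],a+np.pi/2
E
python3 - <<'E'
from h import *
print(lock(2.97,.042),go(*lock(2.97,.042,.15)))
E
```

```text
(array([0.48090587, 0.03312078, 0.056     ]), 4.540796326794897) (array([-0.0328,  0.0422,  0.192 ]), np.float64(23.28))
```

Emit:
{"name": "apply_moves", "arguments": {"motion": [{"x": -0.033,"y": 0.042,"z": 0.192,"yaw": 23.3},{"x": -0.033,"y": 0.042,"z": 0.192,"yaw": 23.3},{"x": -0.033,"y": 0.042,"z": 0.192,"yaw": 23.3},{"x": -0.033,"y": 0.042,"z": 0.192,"yaw": 23.3},{"x": -0.033,"y": 0.042,"z": 0.192,"yaw": 23.3},{"x": -0.033,"y": 0.042,"z": 0.192,"yaw": 23.3},{"x": -0.033,"y": 0.042,"z": 0.192,"yaw": 23.3}]}}

```text
clock: 10.88
ee_pos: [0.4806, 0.0336, 0.1499]
tcp_rot: [-0.002, -0.644, 0.765, 0.002]
ft_force: [0.8, 0.4, 0.2]
gripper_width: 0.003
```

Run:
```python
from h import *
print(T()[:3,3],go(*lock(2.97,.042)),env.get_obs()['ft_force'])
p,d=env.capture('scene'); cv2.imwrite('pics/s9.png',cv2.resize(p[150:390,180:440],None,fx=2.3,fy=2.3))
```

```text
[0.4806022  0.03356789 0.14987553] (array([ 0.0003, -0.0009,  0.0939]), np.float64(0.03)) [0.78332567 0.41448033 0.17126165]
```

View pics/s9.png

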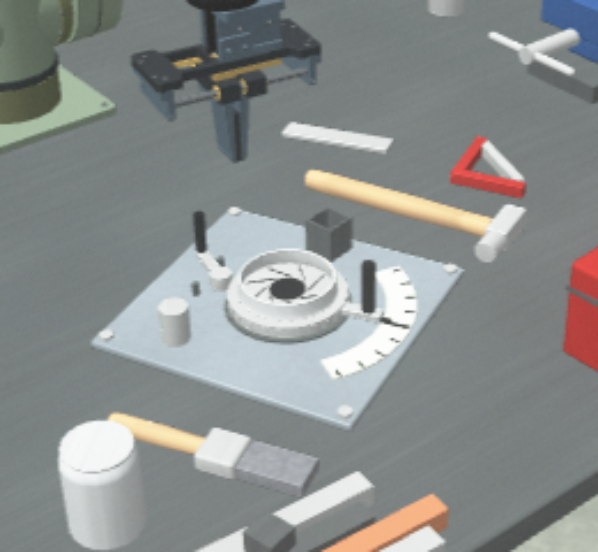

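The scene view shows the lever on the mark at (395,321). The fingers (235,158) hang left of and above the lock post (200,232), and the path down is free.

Emit:
{"name": "apply_moves", "arguments": {"motion": [{"x": 0,"y": 0,"z": 0.035,"yaw": 0},{"x": 0,"y": 0,"z": 0.065,"yaw": 0},{"x": 0,"y": 0,"z": 0.085,"yaw": 0},{"x": 0,"y": 0,"z": 0.094,"yaw": 0},{"x": 0,"y": 0,"z": 0.094,"yaw": 0}]}}

```text
clock: 11.35
ee_pos: [0.4826, 0.0334, 0.0578]
tcp_rot: [0.0, -0.644, 0.765, -0.0]
ft_force: [0.1, 0.3, -0.5]
gripper_width: 0.01
```

Emit:
{"name": "apply_moves", "arguments": {"motion": [{"x": 0.006,"y": 0,"z": 0,"yaw": 0},{"x": 0.012,"y": 0,"z": 0,"yaw": 0},{"x": 0.015,"y": 0,"z": 0,"yaw": 0},{"x": 0.018,"y": 0,"z": 0,"yaw": 0},{"x": 0.021,"y": 0,"z": 0,"yaw": 0},{"x": 0.024,"y": 0,"z": 0,"yaw": 0}]}}

```text
clock: 11.85
ee_pos: [0.4774, 0.0095, 0.0585]
tcp_rot: [0.0, -0.644, 0.765, -0.0]
ft_force: [0.3, 0.3, -0.4]
gripper_width: 0.004
```

Run:
```python
from h import *
print(T()[:3,3],env.get_obs()['ft_force'])
for a in np.arange(3.0,4.3,.1): print(a.round(2),*go(*lock(a,.0195)))
```

```text
[0.4774091  0.00950635 0.05848991] [ 0.26079699  0.30328189 -0.35185661]
3.0 [0.0001 0.0012 0.0025] -1.73
3.1 [0.0053 0.0027 0.0025] -7.46
3.2 [0.0105 0.0037 0.0025] -13.19
3.3 [0.0159 0.0042 0.0025] -18.92
3.4 [0.0213 0.0042 0.0025] -24.65
3.5 [0.0266 0.0036 0.0025] -30.38
3.6 [0.0318 0.0025 0.0025] -36.11
3.7 [0.0369 0.0008 0.0025] -41.84
3.8 [ 0.0419 -0.0013  0.0025] -47.57
3.9 [ 0.0466 -0.0039  0.0025] -53.3
4.0 [ 0.051  -0.007   0.0025] -59.03
4.1 [ 0.055  -0.0105  0.0025] -64.76
4.2 [ 0.0587 -0.0143  0.0025] -70.49
```

Emit:
{"name": "apply_moves", "arguments": {"motion": [{"x": 0.0027,"y": 0.002,"z": 0,"yaw": -4.5},{"x": 0.0053,"y": 0.0027,"z": 0,"yaw": -7.5},{"x": 0.008,"y": 0.0032,"z": 0,"yaw": -10.3},{"x": 0.0105,"y": 0.0037,"z": 0,"yaw": -13.2},{"x": 0.0132,"y": 0.004,"z": 0,"yaw": -16},{"x": 0.0159,"y": 0.0042,"z": 0,"yaw": -19},{"x": 0.0186,"y": 0.0042,"z": 0,"yaw": -21.8},{"x": 0.0213,"y": 0.0042,"z": 0,"yaw": -24.6},{"x": 0.024,"y": 0.004,"z": 0,"yaw": -27.5},{"x": 0.0266,"y": 0.0036,"z": 0,"yaw": -30.4}]}}

```text
clock: 12.68
ee_pos: [0.469, -0.0156, 0.0582]
tcp_rot: [-0.0, 0.823, -0.569, -0.0]
ft_force: [-0.3, 0.8, 1.5]
gripper_width: 0.008
```

Run:
```python
from h import *
print(T()[:3,3],env.get_obs()['ft_force'])
for a in np.arange(3.5,4.35,.1): print(a.round(2),*go(*lock(a,.0195)))
p,d=env.capture('scene'); cv2.imwrite('pics/s10.png',cv2.resize(p[150:390,180:440],None,fx=2.3,fy=2.3))
```

```text
[ 0.46897636 -0.01556944  0.05821196] [-0.2865753   0.80165721  1.53927278]
3.5 [ 0.0006 -0.0002  0.0022] 0.15
3.6 [0.0057 0.0016 0.0022] -5.58
3.7 [0.0109 0.0027 0.0022] -11.31
3.8 [0.0162 0.0034 0.0022] -17.04
3.9 [0.0216 0.0035 0.0022] -22.76
4.0 [0.027  0.0031 0.0022] -28.49
4.1 [0.0322 0.0022 0.0022] -34.22
4.2 [0.0374 0.0007 0.0022] -39.95
4.3 [ 0.0424 -0.0012  0.0022] -45.68
```

View pics/s10.png

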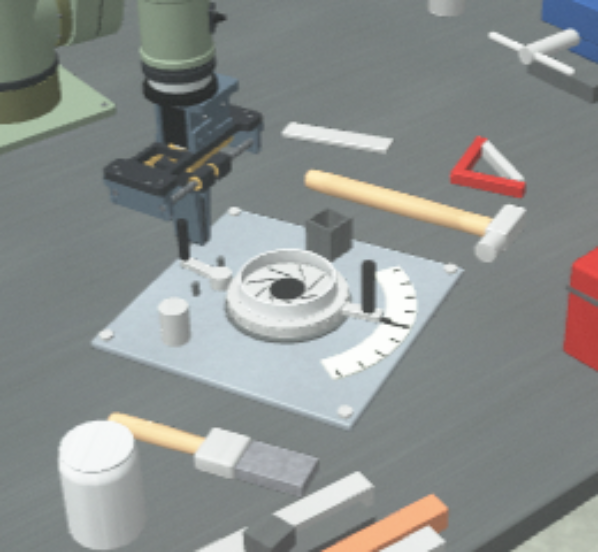

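The lock post (183,240) is moving ahead of the fingers as it should. I'll continue.

Emit:
{"name": "apply_moves", "arguments": {"motion": [{"x": 0.003,"y": 0.0008,"z": 0,"yaw": -3},{"x": 0.006,"y": 0.0016,"z": 0,"yaw": -6},{"x": 0.0085,"y": 0.0022,"z": 0,"yaw": -8.5},{"x": 0.011,"y": 0.0027,"z": 0,"yaw": -11.3},{"x": 0.0136,"y": 0.003,"z": 0,"yaw": -14},{"x": 0.0162,"y": 0.0034,"z": 0,"yaw": -17},{"x": 0.019,"y": 0.0035,"z": 0,"yaw": -20},{"x": 0.0216,"y": 0.0035,"z": 0,"yaw": -22.8},{"x": 0.0243,"y": 0.0033,"z": 0,"yaw": -25.6},{"x": 0.027,"y": 0.0031,"z": 0,"yaw": -28.5}]}}

```text
clock: 13.57
ee_pos: [0.4747, -0.042, 0.058]
tcp_rot: [0.0, 0.937, -0.349, -0.001]
ft_force: [-2.0, 0.0, 2.7]
gripper_width: 0.004
```

Run:
```python
from h import *
print(T()[:3,3],env.get_obs()['ft_force'])
for a in (4,4.05,4.1,4.15,4.2,4.25,4.285,4.32): print(a,*go(*lock(a,.0195)))
```

```text
[ 0.47473259 -0.04199628  0.05796644] [-1.97511412  0.04406314  2.70376922]
4 [ 0.0006 -0.0006  0.002 ] -0.05
4.05 [0.0031 0.0003 0.002 ] -2.91
4.1 [0.0057 0.0011 0.002 ] -5.78
4.15 [0.0083 0.0017 0.002 ] -8.64
4.2 [0.0109 0.0022 0.002 ] -11.51
4.25 [0.0135 0.0026 0.0019] -14.37
4.285 [0.0154 0.0028 0.0019] -16.38
4.32 [0.0173 0.003  0.0019] -18.38
```

Emit:
{"name": "apply_moves", "arguments": {"motion": [{"x": 0.002,"y": 0.0003,"z": 0,"yaw": -2.5},{"x": 0.004,"y": 0.0008,"z": 0,"yaw": -4.5},{"x": 0.006,"y": 0.0012,"z": 0,"yaw": -6.5},{"x": 0.008,"y": 0.0017,"z": 0,"yaw": -8.5},{"x": 0.01,"y": 0.002,"z": 0,"yaw": -10.5},{"x": 0.0115,"y": 0.0023,"z": 0,"yaw": -12},{"x": 0.013,"y": 0.0025,"z": 0,"yaw": -13.5},{"x": 0.0135,"y": 0.0026,"z": 0,"yaw": -14}]}}

```text
clock: 14.23
ee_pos: [0.483, -0.0531, 0.0577]
tcp_rot: [0.0, 0.972, -0.233, -0.001]
ft_force: [-2.4, 0.4, 0.7]
gripper_width: 0.003
```

Emit:
{"name": "apply_moves", "arguments": {"motion": [{"x": 0.0007,"y": 0.0001,"z": 0,"yaw": -0.7},{"x": 0.0013,"y": 0.0001,"z": 0,"yaw": -1.3}]}}

```text
clock: 14.4
ee_pos: [0.4846, -0.0536, 0.0578]
tcp_rot: [0.0, 0.975, -0.222, -0.001]
ft_force: [-2.1, -1.0, -0.3]
gripper_width: 0.007
```

Run:
```python
from h import *
print(T()[:3,3],env.get_obs()['ft_force'])
for a in (4.25,4.285,4.32): print(a,*go(*lock(a,.0195)))
p,d=env.capture('scene'); cv2.imwrite('pics/s11.png',cv2.resize(p[150:390,180:440],None,fx=2.3,fy=2.3))
```

```text
[ 0.48456986 -0.05358842  0.05775295] [-2.13954062 -1.01039872 -0.32549812]
4.25 [-0.0015 -0.0001  0.0018] 0.87
4.285 [0.0002 0.0006 0.0018] -1.13
4.32 [0.002  0.0012 0.0018] -3.14
```

View pics/s11.png

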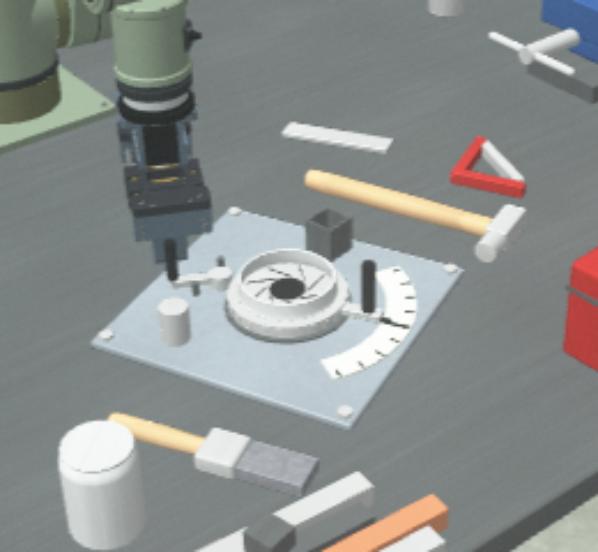

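The force is still at the friction level (2 N), so I'll creep on towards the stop.

Emit:
{"name": "apply_moves", "arguments": {"motion": [{"x": 0.0007,"y": 0.0001,"z": 0,"yaw": -0.7},{"x": 0.0015,"y": 0.0002,"z": 0,"yaw": -1.5},{"x": 0.0015,"y": 0.0002,"z": 0,"yaw": -1.5}]}}

```text
clock: 14.7
ee_pos: [0.4866, -0.0544, 0.0579]
tcp_rot: [0.0, 0.978, -0.209, -0.0]
ft_force: [-2.3, -0.1, -0.8]
gripper_width: 0.004
```

Emit:
{"name": "apply_moves", "arguments": {"motion": [{"x": 0.0006,"y": 0.0001,"z": 0,"yaw": -0.6},{"x": 0.0012,"y": 0.0002,"z": 0,"yaw": -1.2},{"x": 0.0012,"y": 0.0002,"z": 0,"yaw": -1.2}]}}

```text
clock: 14.95
ee_pos: [0.4875, -0.055, 0.0579]
tcp_rot: [0.0, 0.98, -0.199, -0.0]
ft_force: [-2.9, -0.5, 0.1]
gripper_width: 0.003
```

Emit:
{"name": "apply_moves", "arguments": {"motion": [{"x": 0.0005,"y": 0.0001,"z": 0,"yaw": 0},{"x": 0.001,"y": 0.0002,"z": 0,"yaw": 0},{"x": 0.001,"y": 0.0002,"z": 0,"yaw": 0}]}}

```text
clock: 15.2
ee_pos: [0.4876, -0.0553, 0.0578]
tcp_rot: [-0.0, 0.98, -0.199, -0.001]
ft_force: [-4.0, 1.6, 1.3]
gripper_width: 0.006
```

Run:
```python
from h import *
print(T()[:3,3],env.get_obs()['ft_force'])
for a in (4.285,4.32,4.35): print(a,*go(*lock(a,.0195)))
p,d=env.capture('scene'); cv2.imwrite('pics/s12.png',cv2.resize(p[230:310,230:330],None,fx=7,fy=7,interpolation=cv2.INTER_CUBIC))
```

```text
[ 0.48764552 -0.0552785   0.05780246] [-4.01054585  1.6141879   1.26822427]
4.285 [-0.0033  0.0002  0.0018] 1.54
4.32 [-0.0015  0.0009  0.0018] -0.47
4.35 [-0.      0.0015  0.0018] -2.19
```

View pics/s12.png

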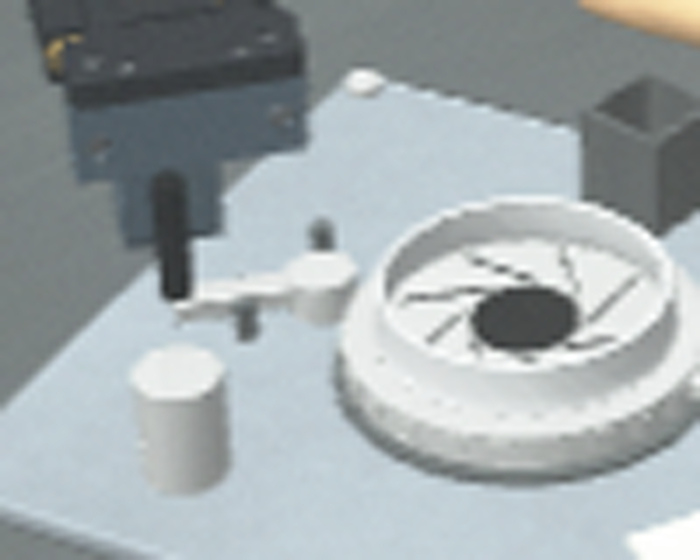

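The arm meets the stop pin at (245,318) and the force is up to 4.3 N while the tip hardly moves. One more small press will confirm it, then I'll retreat.

Emit:
{"name": "apply_moves", "arguments": {"motion": [{"x": 0.0005,"y": 0,"z": 0,"yaw": 0},{"x": 0.001,"y": 0,"z": 0,"yaw": 0},{"x": 0.001,"y": 0,"z": 0,"yaw": 0}]}}

```text
clock: 15.5
ee_pos: [0.4877, -0.0554, 0.0577]
tcp_rot: [-0.0, 0.98, -0.199, -0.002]
ft_force: [-6.2, 3.8, 2.3]
gripper_width: 0.006
```

Emit:
{"name": "apply_moves", "arguments": {"motion": [{"x": -0.008,"y": 0,"z": 0,"yaw": 0},{"x": -0.025,"y": 0,"z": 0,"yaw": 0},{"x": -0.025,"y": 0,"z": -0.04,"yaw": 0},{"x": -0.025,"y": 0,"z": -0.08,"yaw": 0},{"x": -0.025,"y": 0,"z": -0.12,"yaw": 0},{"x": -0.025,"y": 0,"z": -0.12,"yaw": 0}]}}

```text
clock: 16.0
ee_pos: [0.4724, -0.0469, 0.1859]
tcp_rot: [-0.001, 0.98, -0.199, 0.01]
ft_force: [1.1, 0.1, 0.4]
gripper_width: 0.007
```

Run:
```python
from h import *
print(go([.53,.01,.344],-1.34), T()[:3,3])
```

```text
(array([ 0.034 , -0.0757, -0.157 ]), np.float64(53.85)) [ 0.47236169 -0.04688662  0.1859473 ]
```

Emit:
{"name": "apply_moves", "arguments": {"motion": [{"x": 0.034,"y": -0.076,"z": -0.157,"yaw": 53.8},{"x": 0.034,"y": -0.076,"z": -0.157,"yaw": 53.8},{"x": 0.034,"y": -0.076,"z": -0.157,"yaw": 53.8},{"x": 0.034,"y": -0.076,"z": -0.157,"yaw": 53.8},{"x": 0.034,"y": -0.076,"z": -0.157,"yaw": 53.8},{"x": 0.034,"y": -0.076,"z": -0.157,"yaw": 53.8},{"x": 0.034,"y": -0.076,"z": -0.157,"yaw": 53.8},{"x": 0.034,"y": -0.076,"z": -0.157,"yaw": 53.8},{"x": 0.034,"y": -0.076,"z": -0.157,"yaw": 53.8},{"x": 0.034,"y": -0.076,"z": -0.157,"yaw": 53.8}]}}

```text
clock: 16.83
ee_pos: [0.5279, 0.0106, 0.3351]
tcp_rot: [-0.001, 0.785, -0.62, 0.001]
ft_force: [-0.4, 0.8, -0.2]
gripper_width: 0.008
```

Run:
```python
from h import *
M=T(); np.save('M4.npy',M); print(M[:3,3])
p,d=env.capture('wrist'); cv2.imwrite('pics/w13.png',p)
cv2.imwrite('pics/w13z.png',cv2.resize(p[0:120,240:400],None,fx=5,fy=5,interpolation=cv2.INTER_CUBIC))
cv2.imwrite('pics/w13l.png',cv2.resize(p[180:270,260:380],None,fx=5,fy=5,interpolation=cv2.INTER_CUBIC))
```

```text
[0.52793952 0.01057401 0.33514384]
```

View pics/w13.png

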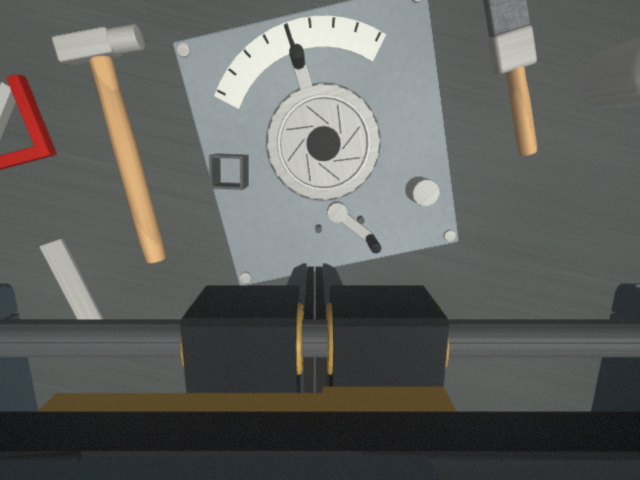

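View pics/w13z.png

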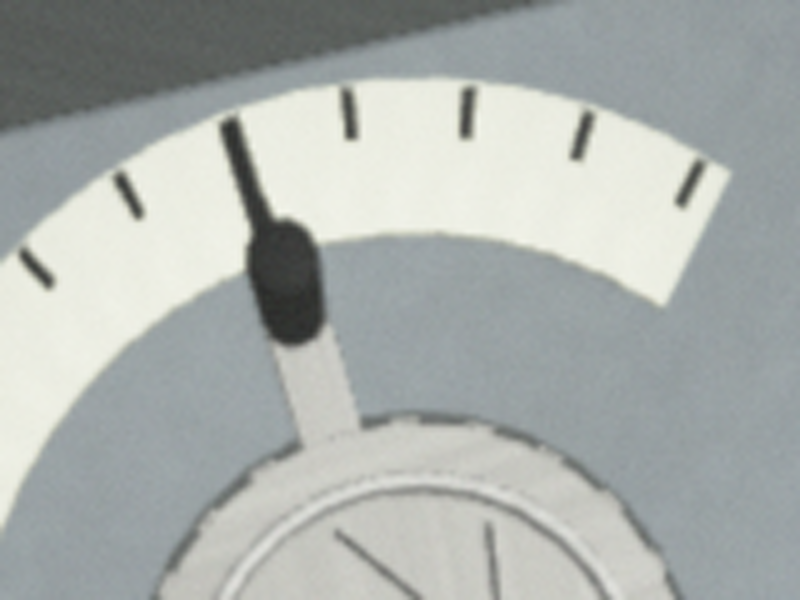

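View pics/w13l.png

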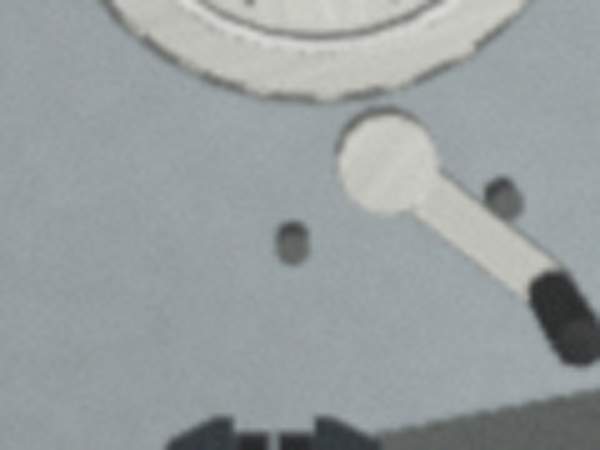

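The pictures show the lever arm against the right-hand stop pin at (503,198), the pointer still in line with the mark, and the bystanders in place. I'll do a numeric check and hand in.

Run:
```python
from h import *
K,V=view('wrist',np.load('M4.npy')); f=lambda a,b:(260+a/5,180+b/5); g=lambda a,b:(240+a/5,b/5)
P=cast(K,V,f(387,161),.026)[:2]
for uv,z in [(f(580,338),.072),(f(490,235),.024)]:
    d=cast(K,V,uv,z)[:2]-P; a=np.arctan2(d[1],d[0])%(2*np.pi); print('lock',np.hypot(*d).round(4),(a-.4435-np.pi+.7).round(3))
ang=lambda uv,z:(lambda d:np.arctan2(d[1],d[0]))(cast(K,V,uv,z)[:2]-A)
m=ang(g(231,122),.013); print('mark',m,'post',ang(g(285,248),.082),'arm',ang(g(330,420),.0245),'tip',ang(g(259,198),.017))
for n,uv,z in [('slug',(426,191),.04),('tube',(229.5,171),.04)]: print(n,cast(K,V,uv,z).round(3))
env.sign_off()
```

```text
lock 0.0494 1.403
lock 0.0305 1.43
mark 0.5452006844638023 post 0.528556795537632 arm 0.5251929640363429 tip 0.5374975884139952
slug [ 0.572 -0.105  0.04 ]
tube [0.543 0.111 0.04 ]
the job is handed in; nothing more can be done
```

I pushed the iris lever round to the long mark in two passes, a main push and then a 3 mm correction. After that I pushed the locking lever over to its other stop. The job was handed in shortly after 17 s, and it reports no verdict.

- **Pointer:** the tip reads 0.537 rad against 0.545 rad for the mark, which is about 1 mm. The post and arm readings (0.525–0.529 rad) disagree slightly and would put it about 2 mm short. Both are inside the 5 mm limit, and in the last picture pointer and mark form one straight line.
- **Lock:** it measures 1.40–1.43 rad. The picture shows it resting against the stop pin, and at the stop the force rose while the fingertips stood still.
- **Forces:** the readings at the end of each move, taken as wrist force, peaked at about 8 N.
- **Bystanders:** the slug and tube were measured and are within a few millimetres of where they began. The hammer, brush, flat bar and magnet square look unmoved in the last picture, which shows only part of some of them. The tin is barely in view there, but it stood in place in the last scene picture taken for it.
- **Arm at hand-in:** it was clear of everything, with the TCP 0.33 m above the bench.

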